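Clear the hob, centre the pan and light its burner

ROBOT

A 6-joint arm with a two-finger parallel gripper is mounted at the origin on the work surface. World frame = base frame: x ahead of the robot, y to its left, z up, the work surface at z = 0. Lengths are in m, angles in rad, forces in N, time in s.
With the tool pointing down it reaches from about 0.3 to 0.95 m from the base axis. Payload 3.1 kg.
Tool frame: the origin (TCP) lies between the finger pads; the fingertips stand 22 mm ahead of it and the grasp point (between the pads) lies 3 mm ahead of it (ctrl.tips_ahead is the z of the fingertips in the tool frame, in m); z points along the fingers, y is the line along which they close (so a half turn about z gives the same grasp; the last joint's range is limited). The gripper opens to 85 mm and grips with 20 to 120 N. Pads are 22 mm wide; open, the fingers measure 114 mm over their backs; the gripper's body (76 mm by 85 mm) begins 54 mm behind the grasp point. The pads swing forward as they close: fully open they stand 13 mm farther back than shut.
Start: joints at [-1.301, 0.308, 1.634, -0, 1.2, -0.07], TCP at [0.208, -0.589, 0.253] pointing down, gripper open.
Joint ranges: [-3.06, 3.06], [-0.79, 1.96], [0.05, 2.63], [-1.19, 4.34], [0.05, 2.64], [-2.94, 2.94]. Speed limits (rad/s): [2.79, 2.79, 3.14, 3.14, 3.14, 3.14].

INTERFACE

Orientations are given as a unit quaternion [x, y, z, w].
In Python, from station import ctrl gives the robot as it stands.
- The arm moves only by the shell command python3 -m inch 'ROWS' [FORCE]. ROWS is JSON, a list of rows, each an object with "rotation": the turn, a rotation vector about the tool's x, y, z in rad, a list of three; "travel": the shift along the tool's x, y, z in cm, a list of three; "grip": the opening, from 0 (shut) to 1 (fully open). A call has exactly 8 rows; each row is the pose to reach, as a shift and turn from the pose commanded when the call began, along the tool's axes at that moment; what a row does not reach only later rows make up. A row lasts 1/10 s, in which the tool goes at most 50 mm and 8.59 degrees, less where a joint would pass 70% of its speed; a pose out of reach is approached as far as the arm can. A call with a gripper value outside its range is refused whole. The fingers move at their own pace and stop on an object; FORCE is the grip in N (left out, the last holds). Time passes only in rows, so rows that repeat a pose let the fingers close, or fill a call up. It gives the time, the measured TCP pose, the force, the opening and the grip force at its end, in the units of the state.
- ctrl.sense(): the state, without advancing time (a new reading comes with each control period).
- ctrl.get_image(name): name is "scene" or "top"; returns the picture (400x640x3 uint8, red, green, blue); there is no depth.
- ctrl.camera_info(name): a dict with "vertical_fov" (degrees; the focal length in pixels is half the picture's height over the tangent of half this angle, whatever the lens; pixels are square), "cx", "cy" (the principal point, pixels), "R" (3x3) and "t" (3): a world point X has camera coordinates R X + t. Camera axes: x right, y down, z forward; pixel columns grow to the right and rows downward; lengths in m; the calibration is good to about 2 mm. A picture is of the moment at which its call begins. camera_info takes no time and is no camera call.
- ctrl.job_done(): hands the job in; it is judged then, once.
The state is a dict: "time": time; "qpos": joint angles; "joint_velocities": joint speeds; "effort": joint torques, N m; "tool_pos": TCP position; "tcp_rot": TCP orientation; "ft_force": force on the tool from outside, world axes, zero at the start; "moment": the same for the moment, N m; "finger_gap": finger opening in m; "gripper_force": force on a finger pad.
Only numpy, scipy, OpenCV 4.12 (cv2) and the standard library are available. Lean on these libraries where they do the work, as an engineer would, in place of code of your own. Each camera call takes 0.05 s, during which the arm holds its last target. There are 200 camera calls.

TASK

Get the two-burner table hob going under the aluminium pan. Before lighting, take the white plastic bottle off the hob and stand it upright on the table, and slide the pan (do not lift it) until it is centred over its burner. Then push in the knob of that burner, turn it anticlockwise a quarter turn past the safety stop to the large flame, keep it pushed in there for three seconds so that the flame takes, and let it spring out; leave the other burner off, and do not disturb the kettle and the other things.

Things in the scene. Friction and masses are not known exactly. Their poses are not given: they have to be found in the camera images.
- hob: table-top gas hob, fixed: black glass top 390 (its x) by 500 (its y) mm, 75 mm above the table. Origin on the table under the glass's centre; +x to the back (cartridge bay there, reaching 278 mm behind the origin, 85 mm high), knobs along the front (-x), +y to the left-hand burner. Glass marks round each knob: white dot behind = off, large orange flame at its left, small one in front
- burner_left (a point): centre of the left-hand burner at the pan support's top, 110 mm above the table; 50 mm behind and 125 mm left of the hob's origin. Each burner has a black iron pan support, 222 mm square, flat top 35 mm above the glass. The left-hand knob works this burner
- burner_right (a point): centre of the right-hand burner, as on the left; 50 mm behind and 125 mm right of the hob's origin. The right-hand knob works it
- knob_left (a point): left-hand knob, vertical axis, 150 mm in front and 140 mm left of the hob's origin: silver round skirt 64 mm wide, 6 mm thick, with a black grip bar across it 56 mm long, 14 mm wide, 23 mm high above the skirt. This point: on the axis at the skirt's top, 16 mm above the glass while the knob is out; it moves with the knob; its x runs along the bar to the white pointer line
- knob_right (a point): right-hand knob, the same, 150 mm in front and 140 mm right of the hob's origin
- press_left (a joint): how far the left knob is pushed in, m: 0 out, 0.008 fully in; the spring needs about 4 N to start and 10 N when fully in, and pushes the knob out again
- turn_left (a joint): turn of the left knob, rad, anticlockwise from above: 0 off (up to 0.2 of play), 1.57 large flame (pointer to the hob's left), 3.14 small flame. A safety stop bars it at 0.2 unless it is pushed in 5.5 mm or more; past about 0.9 it is clear of the stop and turns freely, in or out. It stays where it is left (friction 0.05 N m)
- press_right (a joint): the same for the right knob
- turn_right (a joint): the same for the right knob
- pan: round aluminium pan, 150 mm wide, 60 mm high, 3 mm wall, 0.3 to 0.65 kg, with a black ear handle at its +y and -y (50 mm wide, 8 mm rod, 51 mm above its base, reaching 109 mm from the centre). Origin: centre of its underside. It stands flat on the left or the right burner's support, 40 to 90 mm short of the burner's centre towards the front
- bottle: white plastic drinking bottle standing on the glass between the knobs: 66 mm in diameter, 190 mm high, its top 38 mm (152 to 190 mm up) is a screw cap 52 mm in diameter. 0.25 to 0.5 kg. Origin at the centre of its underside, z up its axis. Its place on the table is free to choose
- kettle: blue kettle, 140 mm in diameter, standing on the other burner; spout to its +x reaching 100 mm, wire handle over the top 142 mm high. Origin at the centre of its underside. Leave it alone (it may shift by less than 25 mm)
- red_cup: red plastic cup, 84 mm across the rim, 85 mm high, standing on the table beside the hob. Origin at the centre of its underside. Leave it alone (less than 30 mm)
- torch: black hand torch lying on the table beside the hob, 141 mm long along its x, 38 mm thick. Origin under its middle. Leave it alone (less than 30 mm)
Not all that is in view belongs to the job. Of the things shaped like the pan, the aluminium one is meant.

How it is judged:
By the outcome, as a careful person would: the job done as asked, in the order asked, and still so for the second after the job is handed in, with the robot touching nothing.
It also fails if it takes over 72 s, if anything falls off the work surface, if the arm or the gripper's body presses on something with over 40 N, if the wrist force passes 120 N, or if a joint passes its speed limit or range.

## Working session

There is one attempt and no reset: what is moved stays moved. The work goes in short steps, Python scripts to look and compute and a shell command to move; the robot and the scene stay as the last step left them, time stands still between calls to the robot, and variables do not carry over. Pictures are saved under pics/ and viewed, at most 10 in all, crops included, and the job is handed in when it is done.

```bash
mkdir -p pics; ls; python3 - <<'E'
from station import ctrl
import cv2
for n in("scene","top"):
    im=ctrl.get_image(n); cv2.imwrite(f"pics/{n}0.png",im[:,:,::-1]); i=ctrl.camera_info(n); print(n,i)
print(ctrl.sense())
E
```

```text
pics
scene {'vertical_fov': 46.72411079891165, 'cx': 312.4929135191979, 'cy': 200.34434739803424, 'R': array([[ 0.86426084,  0.50276389,  0.01678321],
       [ 0.40172547, -0.66972456, -0.62456838],
       [-0.3027703 ,  0.54653223, -0.78078977]]), 't': array([-0.39389269, -0.11813269,  1.90510968])}
top {'vertical_fov': 50.03456612187868, 'cx': 326.4786924371762, 'cy': 203.75381101372395, 'R': array([[ 0.00694147, -0.99992296,  0.0102903 ],
       [-0.98174428, -0.00877062, -0.19000328],
       [ 0.19007889, -0.00878354, -0.98172953]]), 't': array([0.0079605 , 0.49101194, 1.5630692 ])}
{'time': 0.1, 'qpos': array([-1.30069366e+00,  3.08926633e-01,  1.63507004e+00,  2.01471980e-05,
        1.19968028e+00, -6.97271608e-02]), 'joint_velocities': array([-0.00187908, -0.0011138 , -0.00208643, -0.00020353,  0.00095074,
       -0.00024322]), 'effort': array([-6.03536264e-04, -4.16407371e+01, -2.77644199e+01, -1.11216041e-04,
        4.05448547e-03,  1.23487712e-05]), 'tool_pos': array([ 0.20810573, -0.58859489,  0.2521513 ]), 'tcp_rot': array([ 9.85599242e-01,  1.69094788e-01, -9.48988864e-05, -1.03786018e-03]), 'ft_force': array([-0.69158396,  0.21579045,  0.71677223]), 'moment': array([-0.04289096, -0.03034629, -0.03398478]), 'gripper_force': 0.0, 'finger_gap': 0.0855195496276737}
```

View pics/scene0.png

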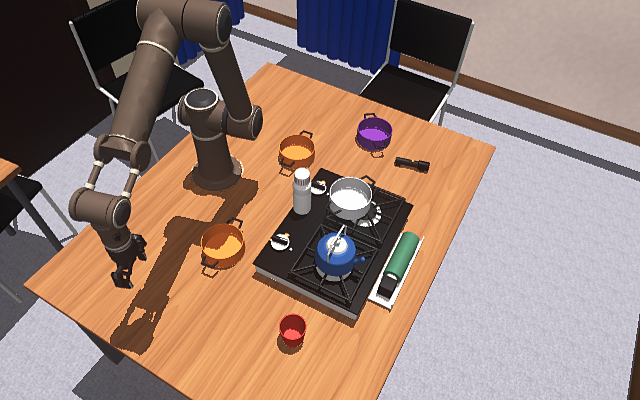

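View pics/top0.png

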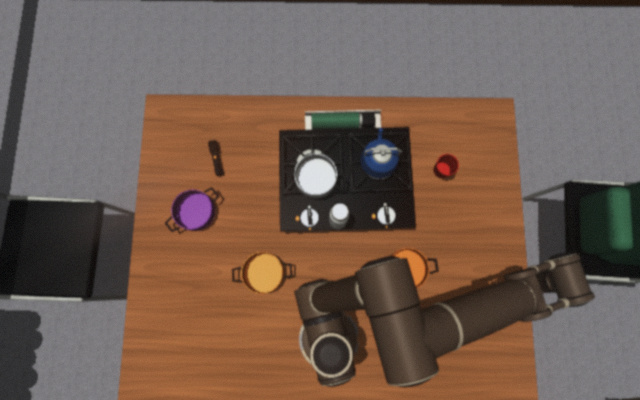

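The scene view shows the aluminium pan on the left burner (350,198), the white bottle (302,195) and the kettle (337,255). In the top view the pan is at (316,173), the bottle at (340,215), and the knobs at (310,217) and (387,215). I'll crop both views for measuring.

```bash
cat > h.py <<'E'
import numpy as np, cv2
from station import ctrl
def cam(n):
    i=ctrl.camera_info(n); f=200/np.tan(np.radians(i["vertical_fov"])/2); return i,f
def ray(n,u,v,z):
    i,f=cam(n); R,t=np.array(i["R"]),np.array(i["t"])
    d=R.T@np.array([(u-i["cx"])/f,(v-i["cy"])/f,1]); c=-R.T@t
    return c+d*(z-c[2])/d[2]
def proj(n,X):
    i,f=cam(n); p=np.array(i["R"])@np.array(X)+i["t"]; return np.array([i["cx"]+f*p[0]/p[2],i["cy"]+f*p[1]/p[2]])
def crop(src,x0,x1,y0,y1,k,out):
    im=cv2.imread(src)[y0:y1,x0:x1]; cv2.imwrite(out,cv2.resize(im,None,fx=k,fy=k,interpolation=cv2.INTER_CUBIC))
E
python3 - <<'E'
from h import *
crop("pics/top0.png",270,425,100,245,4,"pics/tc.png")
crop("pics/scene0.png",245,435,155,325,3,"pics/sc.png")
E
```

```text
(no output)
```

View pics/tc.png

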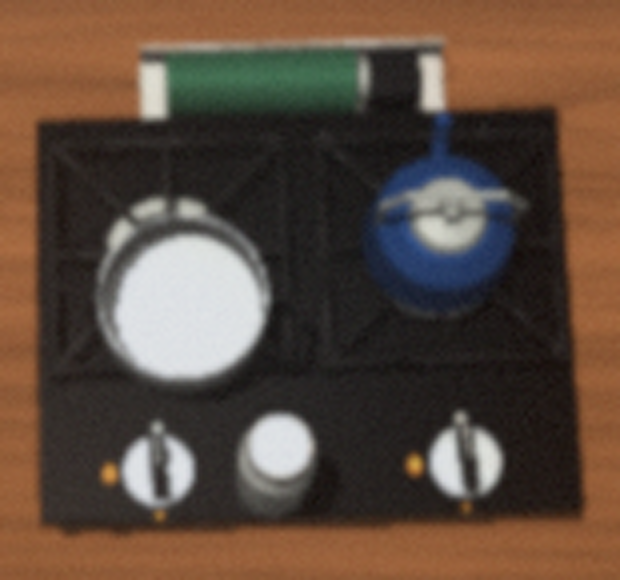

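View pics/sc.png

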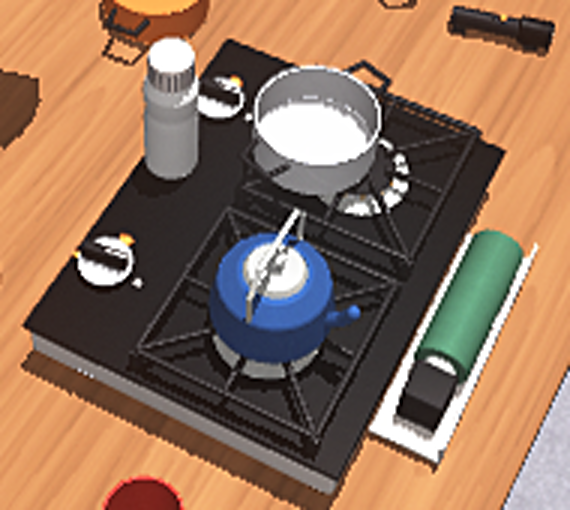

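Crop details in the original images:
- **Top view:** glass corners at (280,131), (409,127.5), (415.5,229) and (281,230.5). Both knobs point to the back (off), and the bottle cap is at (340.5,211.5).
- **Scene view:** corners at (322,168), (253,264), (357,318) and (413,205).

One pan ear shows at scene (368,180).

```bash
python3 - <<'E'
from h import *
np.set_printoptions(precision=4,suppress=True)
C={"top":[(281,230.5),(415.5,229),(409,127.5),(280,131)],"scene":[(322.3,168.3),(253.3,264.3),(356.7,318.3),(413.3,205)]}
M=np.array([[-.195,.25],[-.195,-.25],[.195,-.25],[.195,.25]])
for n in C:
    P=np.array([ray(n,*c,.075)[:2] for c in C[n]]); print(n,P.tolist())
    print(" sides",[np.linalg.norm(P[i]-P[(i+1)%4]) for i in range(4)])
    A,_=cv2.estimateAffinePartial2D(M,P); th=np.arctan2(A[1,0],A[0,0]); print(" hob",P.mean(0),"yaw",th,"scale",np.hypot(A[0,0],A[1,0]))
def pr(l,n,u,v,z): print(l,n,ray(n,u,v,z))
pr("kl","top",309.75,217.5,.091);pr("kr","top",386.5,215.5,.091)
pr("kl","scene",318.3,187.3,.091);pr("kr","scene",280,242.3,.091)
pr("bottle","top",340.5,211.5,.265);pr("bottle","scene",302.3,174.3,.265)
pr("pan","top",270+184/4,100+298/4,.17);pr("pan","scene",245+319/3,155+115/3,.17)
# masks
for n in("top","scene"):
    im=cv2.imread(f"pics/{n}0.png"); hsv=cv2.cvtColor(im,cv2.COLOR_BGR2HSV)
    m=((hsv[...,1]<60)&(hsv[...,2]>120)).astype(np.uint8)
    if n=="top": m[:,:270]=0;m[:100]=0;m[245:]=0;m[:,430:]=0
    else: m[:, :245]=0;m[:155]=0;m[330:]=0;m[:,435:]=0
    k,_,s,c=cv2.connectedComponentsWithStats(m)
    for i in range(1,k):
        if s[i,4]>15: print(n,s[i],c[i])
# tcp consistency
s=ctrl.sense(); print([proj(n,s["tool_pos"]) for n in C])
E
```

```text
top [[0.384811617424315, 0.1770716197900365], [0.3943965849511719, -0.31408580085716686], [0.7858178812655776, -0.3019042639465771], [0.7663695261864409, 0.19121589077286738]]
 sides [np.float64(0.49125093736226577), np.float64(0.3916108030301946), np.float64(0.4935035212699227), np.float64(0.3818199813270156)]
 hob [ 0.5828 -0.0619] yaw 0.03121931542245655 scale 0.9873011488101174
scene [[0.3948431691726194, 0.17908852262090125], [0.41095347762543877, -0.31904881825523834], [0.7956342468816553, -0.3144785973616402], [0.7748268605903043, 0.19265421587206244]]
 sides [np.float64(0.49839778532172097), np.float64(0.38470791667779697), np.float64(0.5075594916683236), np.float64(0.38022576685016357)]
 hob [ 0.5941 -0.0654] yaw 0.031869997101224186 scale 0.9963456048979803
kl top [0.4311 0.0726 0.091 ]
kr top [ 0.4408 -0.2064  0.091 ]
kl scene [0.4364 0.0738 0.091 ]
kr scene [ 0.4463 -0.208   0.091 ]
bottle top [ 0.4237 -0.0316  0.265 ]
bottle scene [ 0.4314 -0.0347  0.265 ]
pan top [0.5714 0.0505 0.17  ]
pan scene [0.5809 0.0502 0.17  ]
top [307 111  25   2  35] [319.8571 111.5714]
top [3
[... 578 characters left out ...]
3.6971 191.2924]
scene [ 330  177   42   46 1304] [350.0414 197.6656]
scene [376 206   5   7  20] [378.15 209.1 ]
scene [373 214   8  12  46] [376.0652 219.087 ]
scene [358 220  14   7  61] [364.1803 223.082 ]
scene [326 224  22  38 329] [336.5076 243.9119]
scene [368 233  56  76 654] [391.4817 279.8945]
scene [271 234  19  16 148] [280.1757 242.5541]
scene [256 267 101  53 479] [307.4113 293.8392]
scene [316 267   9  10  31] [319.8387 271.8387]
scene [342 272   9   7  21] [345.619  275.1905]
scene [387 274  10   6  31] [391.7419 275.9677]
scene [326 276  14   5  56] [332.5893 278.1964]
scene [410 279  25  51 655] [426.1603 312.0382]
[array([515.6891, 280.6158]), array([135.5741, 271.0728])]
```

```bash
cat > fit.py <<'E'
from h import *
from scipy.optimize import least_squares
C={"top":[(280.6,230.1),(415.1,228.6),(408.6,127.1),(279.6,130.6),(309.4,217.1),(386.25,215.1)],"scene":[(322,168),(253,264),(356.7,317.7),(413,204.7),(318,187),(279.7,242)]}
L=np.array([[-.195,.25,.075],[-.195,-.25,.075],[.195,-.25,.075],[.195,.25,.075],[-.15,.14,.091],[-.15,-.14,.091]])
w=np.array([.5]*4+[1.]*2)[:,None]
def und(n,q,k):
    i,f=cam(n); c=np.array([i["cx"],i["cy"]]); d=(np.array(q)-c)/f; r=(d**2).sum(-1,keepdims=True)
    return c+f*d*(1+k*r)   # undistort approx
def W(p,L):
    c,s=np.cos(p[2]),np.sin(p[2]); return np.c_[p[0]+c*L[:,0]-s*L[:,1],p[1]+s*L[:,0]+c*L[:,1],L[:,2]]
def res(p):
    r=[p[3:7]/1.0,p[7:9]/.3]
    for j,n in enumerate(C):
        pr=np.array([proj(n,x) for x in W(p,L)]); r.append((w*(und(n,C[n],p[7+j])+p[3+2*j:5+2*j]-pr)).ravel())
    return np.concatenate(r)
s=least_squares(res,[.59,-.06,.035,0,0,0,0,0,0]); p=s.x
def pt(n,u,v,z):
    j=list(C).index(n); q=und(n,[(u,v)],p[7+j])[0]+p[3+2*j:5+2*j]; return ray(n,*q,z)
E
python3 - <<'E'
from fit import *
np.set_printoptions(precision=4,suppress=True)
print(p,s.cost); print(res(p)[6:].reshape(2,-1,2))
print("burnerL,R,knobL,R",W(p,np.array([[.05,.125,.11],[.05,-.125,.11],[-.15,.14,.091],[-.15,-.14,.091]])))
for l,n,u,v,z in [("bot","top",340.1,211.1,.265),("bot","scene",302,174,.265),("pan","top",315.6,174.1,.17),("pan","scene",351,193,.17)]: print(l,n,pt(n,u,v,z))
# pan rim circle fits by near-white mask
for n,b,t in(("top",(285,345,140,205),170),("scene",(322,378,170,225),150)):
    im=cv2.cvtColor(cv2.imread(f"pics/{n}0.png"),cv2.COLOR_BGR2GRAY); m=np.zeros_like(im); m[b[2]:b[3],b[0]:b[1]]=(im[b[2]:b[3],b[0]:b[1]]>t)*255
    cs,_=cv2.findContours(m,cv2.RETR_EXTERNAL,cv2.CHAIN_APPROX_NONE); c=max(cs,key=cv2.contourArea); print(n,cv2.fitEllipse(c),cv2.boundingRect(c))
E
```

```text
[ 0.5887 -0.0619  0.032   0.1131 -0.3968 -0.2591 -0.2629  0.1498 -0.0692] 2.164206392125395
[[[ 0.434  -0.2347]
  [-0.3468  0.6822]
  [-0.1766 -0.0873]
  [ 0.0665  0.5231]
  [-0.095   0.0738]
  [-0.0067 -0.1187]]

 [[ 0.5593  0.37  ]
  [ 0.8415  0.3587]
  [-0.3022  0.7422]
  [-0.6131 -0.1903]
  [ 0.0044 -0.4465]
  [ 0.012   0.0692]]]
burnerL,R,knobL,R [[ 0.6346  0.0646  0.11  ]
 [ 0.6426 -0.1853  0.11  ]
 [ 0.4343  0.0732  0.091 ]
 [ 0.4432 -0.2067  0.091 ]]
bot top [ 0.4263 -0.0307  0.265 ]
bot scene [ 0.4285 -0.0335  0.265 ]
pan top [0.5744 0.0515 0.17  ]
pan scene [0.5778 0.0515 0.17  ]
top ((316.6413879394531, 176.51991271972656), (33.868289947509766, 35.92028045654297), 65.34921264648438) (299, 159, 37, 35)
scene ((351.9801940917969, 187.78977966308594), (41.92729949951172, 48.4660530090332), 79.8774185180664) (329, 170, 49, 40)
```

```bash
cat > go.py <<'E'
# python3 go.py x y z [xangle]: tool-frame travel (cm) and rotation (rad) from current measured pose to a tool-down pose
import sys, numpy as np
from scipy.spatial.transform import Rotation as Rn
from station import ctrl
s=ctrl.sense(); R=Rn.from_quat(s["tcp_rot"]); a=[float(v) for v in sys.argv[1:]]
X=R.as_matrix()[:,0]; xa=np.arctan2(X[1],X[0]); t=a[3] if len(a)>3 else xa
T=Rn.from_euler("z",t)*Rn.from_rotvec([np.pi,0,0])
print("t",round(s["time"],2),"pos",s["tool_pos"].round(4),"xang",xa.round(4),"q",s["qpos"].round(2),"F",s["ft_force"].round(1),"gap",round(s["finger_gap"],4))
print("travel cm",(R.inv().apply(np.array(a[:3])-s["tool_pos"])*100).round(2),"rot",(R.inv()*T).as_rotvec().round(3))
E
python3 -c "
from station import ctrl; print(ctrl.tips_ahead)"; python3 go.py .208 -.589 .36; python3 go.py .4275 -.032 .36
```

```text
0.022
t 0.1 pos [ 0.2081 -0.5886  0.2522] xang 0.3398 q [-1.3   0.31  1.64  0.    1.2  -0.07] F [-0.7  0.2  0.7] gap 0.0855
travel cm [-2.000e-02  1.000e-02 -1.078e+01] rot [-0.002 -0.     0.   ]
t 0.1 pos [ 0.2081 -0.5886  0.2522] xang 0.3398 q [-1.3   0.31  1.64  0.    1.2  -0.07] F [-0.7  0.2  0.7] gap 0.0855
travel cm [ 39.24 -45.19 -10.68] rot [-0.002 -0.     0.   ]
```

```bash
R='{"rotation":[0,0,0],"travel":[39.2,-45.2,-10.7],"grip":1}'; python3 -m inch '[{"rotation":[0,0,0],"travel":[0,0,-5],"grip":1},{"rotation":[0,0,0],"travel":[3,-3.5,-9],"grip":1},{"rotation":[0,0,0],"travel":[6.2,-7,-10.7],"grip":1},{"rotation":[0,0,0],"travel":[39.2,-45.2,-10.7],"grip":1},{"rotation":[0,0,0],"travel":[39.2,-45.2,-10.7],"grip":1},{"rotation":[0,0,0],"travel":[39.2,-45.2,-10.7],"grip":1},{"rotation":[0,0,0],"travel":[39.2,-45.2,-10.7],"grip":1},{"rotation":[0,0,0],"travel":[39.2,-45.2,-10.7],"grip":1}]' 50; python3 go.py .4275 -.032 .36
```

```text
time: 0.9
tool_pos: [0.3308, -0.2768, 0.3577]
tcp_rot: [0.986, 0.169, 0.0, -0.0]
ft_force: [0.9, 0.3, 0.7]
finger_gap: 0.0853
gripper_force: 0.0
t 0.9 pos [ 0.3308 -0.2768  0.3577] xang 0.339 q [-0.8  -0.17  1.93  0.    1.38  0.43] F [0.9 0.3 0.7] gap 0.0853
travel cm [ 17.26 -19.87  -0.22] rot [-0. -0.  0.]
```

```bash
python3 -m inch '[{"rotation":[0,0,0],"travel":[17.3,-19.9,0],"grip":1},{"rotation":[0,0,0],"travel":[17.3,-19.9,0],"grip":1},{"rotation":[0,0,0],"travel":[17.3,-19.9,0],"grip":1},{"rotation":[0,0,0],"travel":[17.3,-19.9,0],"grip":1},{"rotation":[0,0,0],"travel":[17.3,-19.9,0],"grip":1},{"rotation":[0,0,0],"travel":[17.3,-19.9,0],"grip":1},{"rotation":[0,0,0],"travel":[17.3,-19.9,0],"grip":1},{"rotation":[0,0,0],"travel":[17.3,-19.9,0],"grip":1}]'; python3 go.py .4275 -.032 .256
```

```text
time: 1.7
tool_pos: [0.4271, -0.0337, 0.3576]
tcp_rot: [0.986, 0.17, -0.001, 0.0]
ft_force: [-0.2, 0.5, -1.0]
finger_gap: 0.0854
gripper_force: 0.0
t 1.7 pos [ 0.4271 -0.0337  0.3576] xang 0.3409 q [-0.18 -0.17  1.94 -0.    1.38  1.05] F [-0.2  0.5 -1. ] gap 0.0854
travel cm [ 0.11 -0.15 10.16] rot [0.    0.001 0.   ]
```

```bash
python3 -m inch '[{"rotation":[0,0,0],"travel":[0.1,-0.1,4],"grip":1},{"rotation":[0,0,0],"travel":[0.1,-0.1,7.5],"grip":1},{"rotation":[0,0,0],"travel":[0.1,-0.1,10.1],"grip":1},{"rotation":[0,0,0],"travel":[0.1,-0.1,10.1],"grip":1},{"rotation":[0,0,0],"travel":[0.1,-0.1,10.1],"grip":1},{"rotation":[0,0,0],"travel":[0.1,-0.1,10.1],"grip":0.3},{"rotation":[0,0,0],"travel":[0.1,-0.1,10.1],"grip":0.3},{"rotation":[0,0,0],"travel":[0.1,-0.1,10.1],"grip":0.3}]' 50;  python3 -m inch '[{"rotation":[0,0,0],"travel":[0,0,0],"grip":0.3},{"rotation":[0,0,0],"travel":[0,0,0],"grip":0.3},{"rotation":[0,0,0],"travel":[0,0,0],"grip":0.3},{"rotation":[0,0,0],"travel":[0,0,0],"grip":0.3},{"rotation":[0,0,0],"travel":[0,0,-1],"grip":0.3},{"rotation":[0,0,0],"travel":[0,0,-2],"grip":0.3},{"rotation":[0,0,0],"travel":[0,0,-4],"grip":0.3},{"rotation":[0,0,0],"travel":[0,0,-6],"grip":0.3}]'; python3 go.py .40 -.48 .34
```

```text
time: 2.5
tool_pos: [0.4294, -0.0323, 0.2593]
tcp_rot: [0.986, 0.169, 0.002, 0.0]
ft_force: [-1.1, 1.2, 2.7]
finger_gap: 0.0507
gripper_force: 51.6
time: 3.3
tool_pos: [0.4274, -0.0324, 0.3173]
tcp_rot: [0.986, 0.169, -0.001, -0.0]
ft_force: [0.8, -0.2, -4.0]
finger_gap: 0.05
gripper_force: 53.2
t 3.3 pos [ 0.4274 -0.0324  0.3173] xang 0.3399 q [-0.18 -0.15  1.99 -0.    1.3   1.05] F [ 0.8 -0.2 -4. ] gap 0.05
travel cm [-17.52  41.29  -2.26] rot [-0.001  0.002 -0.   ]
```

```bash
python3 -m inch '[{"rotation":[0,0,0],"travel":[-1,2.5,-2.3],"grip":0.3},{"rotation":[0,0,0],"travel":[-3,6.5,-2.3],"grip":0.3},{"rotation":[0,0,0],"travel":[-5,11,-2.3],"grip":0.3},{"rotation":[0,0,0],"travel":[-7,16,-2.3],"grip":0.3},{"rotation":[0,0,0],"travel":[-9,21,-2.3],"grip":0.3},{"rotation":[0,0,0],"travel":[-11,26,-2.3],"grip":0.3},{"rotation":[0,0,0],"travel":[-13,31,-2.3],"grip":0.3},{"rotation":[0,0,0],"travel":[-15,36,-2.3],"grip":0.3}]'; python3 go.py .40 -.48 .20; python3 - <<'E'
from fit import *
print(pt("top",446,166,.085)); cv2.imwrite("pics/carry.png",ctrl.get_image("scene")[:,:,::-1])
E
```

```text
time: 4.1
tool_pos: [0.4067, -0.4045, 0.34]
tcp_rot: [0.986, 0.169, -0.0, -0.0]
ft_force: [0.5, 0.6, -2.5]
finger_gap: 0.0506
gripper_force: 53.7
t 4.1 pos [ 0.4067 -0.4045  0.34  ] xang 0.3394 q [-0.86  0.14  1.66 -0.    1.34  0.37] F [ 0.5  0.6 -2.5] gap 0.0506
travel cm [-3.15  6.91 14.  ] rot [-0.001  0.    -0.   ]
[ 0.63492831 -0.44033189  0.085     ]
```

View pics/carry.png

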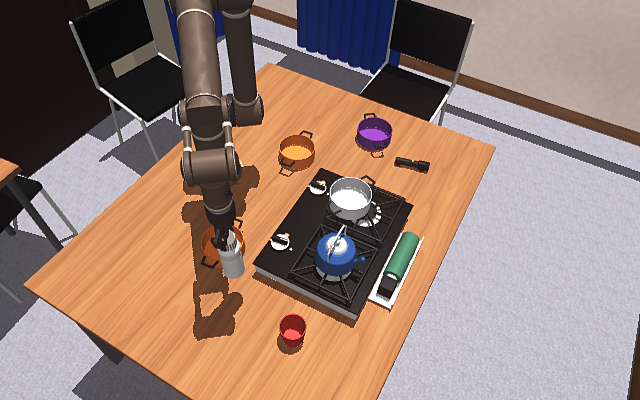

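The bottle hangs upright in the gripper at (232,262), clear of the cup at (292,330) and the hob. I'll lower it now.

```bash
python3 -m inch '[{"rotation":[0,0,0],"travel":[-2,4,0.5],"grip":0.3},{"rotation":[0,0,0],"travel":[-3.1,6.9,3],"grip":0.3},{"rotation":[0,0,0],"travel":[-3.1,6.9,7],"grip":0.3},{"rotation":[0,0,0],"travel":[-3.1,6.9,10.5],"grip":0.3},{"rotation":[0,0,0],"travel":[-3.1,6.9,13],"grip":0.3},{"rotation":[0,0,0],"travel":[-3.1,6.9,14.5],"grip":0.3},{"rotation":[0,0,0],"travel":[-3.1,6.9,15],"grip":0.3},{"rotation":[0,0,0],"travel":[-3.1,6.9,15],"grip":0.3}]'; python3 go.py .40 -.48 .18
```

```text
time: 4.95
tool_pos: [0.4014, -0.4779, 0.19]
tcp_rot: [0.986, 0.169, -0.0, -0.0]
ft_force: [0.3, -0.1, -2.8]
finger_gap: 0.05
gripper_force: 55.4
t 4.95 pos [ 0.4014 -0.4779  0.19  ] xang 0.3401 q [-0.94  0.37  1.69 -0.    1.09  0.29] F [ 0.3 -0.1 -2.8] gap 0.05
travel cm [-0.2   0.15  1.  ] rot [-0.  0. -0.]
```

```bash
python3 -m inch '[{"rotation":[0,0,0],"travel":[0,0,0.2],"grip":0.3},{"rotation":[0,0,0],"travel":[0,0,0.4],"grip":0.3},{"rotation":[0,0,0],"travel":[0,0,0.5],"grip":0.3},{"rotation":[0,0,0],"travel":[0,0,0.6],"grip":0.3},{"rotation":[0,0,0],"travel":[0,0,0.7],"grip":0.3},{"rotation":[0,0,0],"travel":[0,0,0.7],"grip":0.3},{"rotation":[0,0,0],"travel":[0,0,0.7],"grip":0.3},{"rotation":[0,0,0],"travel":[0,0,0.7],"grip":0.3}]'
```

```text
time: 5.75
tool_pos: [0.4016, -0.4783, 0.1844]
tcp_rot: [0.986, 0.169, 0.0, 0.001]
ft_force: [-0.7, 1.7, 5.1]
finger_gap: 0.05
gripper_force: 56.4
```

```bash
python3 -m inch '[{"rotation":[0,0,0],"travel":[0,0,0],"grip":0.7},{"rotation":[0,0,0],"travel":[0,0,0],"grip":1},{"rotation":[0,0,0],"travel":[0,0,0],"grip":1},{"rotation":[0,0,0],"travel":[0,0,0],"grip":1},{"rotation":[0,0,0],"travel":[0,0,0],"grip":1},{"rotation":[0,0,0],"travel":[0,0,-3],"grip":1},{"rotation":[0,0,0],"travel":[0,0,-7],"grip":1},{"rotation":[0,0,0],"travel":[0,0,-12],"grip":1}]'; python3 go.py .42 -.12 .32 1.6; python3 - <<'E'
from fit import *
cv2.imwrite("pics/rel.png",ctrl.get_image("scene")[:,:,::-1])
E
```

```text
time: 6.55
tool_pos: [0.4003, -0.4767, 0.3017]
tcp_rot: [0.986, 0.169, -0.001, -0.002]
ft_force: [0.3, -0.5, -0.5]
finger_gap: 0.0853
gripper_force: 0.0
t 6.55 pos [ 0.4003 -0.4767  0.3017] xang 0.3398 q [-0.94  0.27  1.59 -0.    1.29  0.29] F [ 0.3 -0.5 -0.5] gap 0.0853
travel cm [ 13.74 -32.99  -1.69] rot [-0.005 -0.002 -1.26 ]
```

View pics/rel.png

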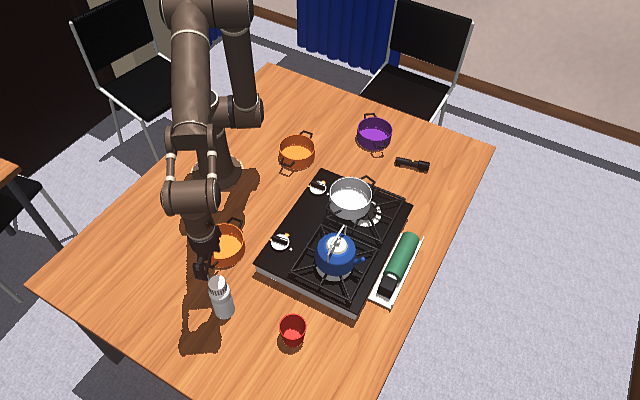

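The bottle stands on the table with its cap at (218,283) and base near (225,312), free of the gripper. Next is the pan rim.

```bash
python3 -m inch '[{"rotation":[0,0,-0.1],"travel":[1.7,-4,-1.7],"grip":1},{"rotation":[0,0,-0.24],"travel":[3.4,-8,-1.7],"grip":1},{"rotation":[0,0,-0.38],"travel":[5.1,-12,-1.7],"grip":1},{"rotation":[0,0,-0.52],"travel":[6.8,-16,-1.7],"grip":1},{"rotation":[0,0,-0.66],"travel":[8.5,-20,-1.7],"grip":1},{"rotation":[0,0,-0.8],"travel":[10.2,-24,-1.7],"grip":1},{"rotation":[0,0,-0.94],"travel":[12,-28.5,-1.7],"grip":1},{"rotation":[0,0,-1.08],"travel":[13.7,-33,-1.7],"grip":1}]'; python3 go.py .50 .05 .30 1.6; python3 -c "
from fit import *
print(proj('scene',[.401,-.478,0]),proj('scene',[.401,-.478,.19]))"
```

```text
time: 7.4
tool_pos: [0.4204, -0.1196, 0.3202]
tcp_rot: [0.757, 0.654, 0.0, 0.001]
ft_force: [0.3, -0.1, 0.6]
finger_gap: 0.0854
gripper_force: 0.0
t 7.4 pos [ 0.4204 -0.1196  0.3202] xang 1.4247 q [-0.38 -0.13  1.97  0.    1.3  -0.23] F [ 0.3 -0.1  0.6] gap 0.0854
travel cm [17.94  5.41  2.03] rot [ 0.001  0.    -0.175]
[225.01342433 310.767573  ] [216.64353028 282.70306134]
```

```bash
python3 -m inch '[{"rotation":[0,0,-0.08],"travel":[4,1.3,0],"grip":1},{"rotation":[0,0,-0.175],"travel":[8,2.6,0],"grip":1},{"rotation":[0,0,-0.175],"travel":[12,3.8,0],"grip":1},{"rotation":[0,0,-0.175],"travel":[16,5,0],"grip":1},{"rotation":[0,0,-0.175],"travel":[17.9,5.4,2],"grip":1},{"rotation":[0,0,-0.175],"travel":[17.9,5.4,5],"grip":1},{"rotation":[0,0,-0.175],"travel":[17.9,5.4,8.5],"grip":1},{"rotation":[0,0,-0.175],"travel":[17.9,5.4,8.5],"grip":1}]'; python3 go.py .50 .05 .163 1.6; python3 - <<'E'
from h import *
cv2.imwrite("pics/r.png",ctrl.get_image("scene")[:,:,::-1]); crop("pics/r.png",245,435,130,280,3,"pics/rc.png")
E
```

```text
time: 8.2
tool_pos: [0.4967, 0.048, 0.2301]
tcp_rot: [0.698, 0.716, -0.004, -0.004]
ft_force: [-0.9, -0.2, -0.4]
finger_gap: 0.0855
gripper_force: 0.0
t 8.2 pos [0.4967 0.048  0.2301] xang 1.5956 q [ 0.01  0.1   1.94 -0.    1.12 -0.02] F [-0.9 -0.2 -0.4] gap 0.0855
travel cm [0.19 0.4  6.7 ] rot [-0.011 -0.    -0.004]
```

View pics/rc.png

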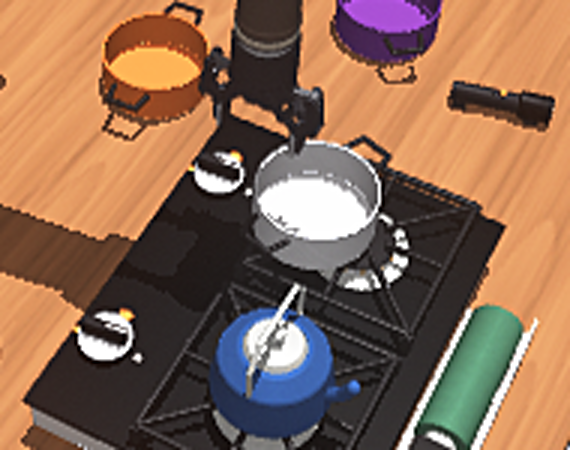

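The open fingers straddle the front rim of the pan, at crop (290,145). The ears lie along crop (370,150)–(280,235), clear of the grasp. I'll descend and grip lightly.

```bash
python3 -m inch '[{"rotation":[0,0,0],"travel":[0.2,0.4,3],"grip":1},{"rotation":[0,0,0],"travel":[0.2,0.4,6],"grip":1},{"rotation":[0,0,0],"travel":[0.2,0.4,6.7],"grip":1},{"rotation":[0,0,0],"travel":[0.2,0.4,6.7],"grip":1},{"rotation":[0,0,0],"travel":[0.2,0.4,6.7],"grip":0.5},{"rotation":[0,0,0],"travel":[0.2,0.4,6.7],"grip":0.2},{"rotation":[0,0,0],"travel":[0.2,0.4,6.7],"grip":0},{"rotation":[0,0,0],"travel":[0.2,0.4,6.7],"grip":0}]' 25; python3 go.py .50 .05 .163 1.6
```

```text
time: 9.05
tool_pos: [0.5053, 0.0498, 0.1691]
tcp_rot: [0.699, 0.716, 0.001, 0.001]
ft_force: [0.0, 0.6, 0.2]
finger_gap: 0.0284
gripper_force: 0.0
t 9.05 pos [0.5053 0.0498 0.1691] xang 1.5948 q [ 0.01  0.18  1.98  0.    0.98 -0.01] F [0.  0.6 0.2] gap 0.0284
travel cm [ 0.04 -0.53  0.61] rot [ 0.002  0.    -0.005]
```

```bash
python3 -m inch '[{"rotation":[0,0,0],"travel":[0,0,0],"grip":0},{"rotation":[0,0,0],"travel":[0,0,0],"grip":0},{"rotation":[0,0,0],"travel":[0,0,0],"grip":0},{"rotation":[0,0,0],"travel":[0,0,0],"grip":0},{"rotation":[0,0,0],"travel":[0,0,0],"grip":0},{"rotation":[0,0,0],"travel":[0,0,0],"grip":0},{"rotation":[0,0,0],"travel":[0,0,0],"grip":0},{"rotation":[0,0,0],"travel":[0,0,0],"grip":0}]'; python3 go.py .5585 .063 .163 1.6;  python3 - <<'E'
from fit import *
im=ctrl.get_image("scene");cv2.imwrite("pics/g.png",im[:,:,::-1])
for nm in("scene0","r","g"):
    n="scene";b=(322,378,170,228)
    im=cv2.cvtColor(cv2.imread(f"pics/{nm}.png"),cv2.COLOR_BGR2GRAY); m=np.zeros_like(im); m[b[2]:b[3],b[0]:b[1]]=(im[b[2]:b[3],b[0]:b[1]]>225)*255
    cs,_=cv2.findContours(m,cv2.RETR_EXTERNAL,cv2.CHAIN_APPROX_NONE); c=max(cs,key=cv2.contourArea); print(nm,cv2.fitEllipse(c)[:2],cv2.boundingRect(c))
E
```

```text
time: 9.85
tool_pos: [0.5048, 0.0503, 0.1684]
tcp_rot: [0.699, 0.715, 0.0, -0.0]
ft_force: [-1.8, 5.2, 4.9]
finger_gap: 0.0039
gripper_force: 24.9
t 9.85 pos [0.5048 0.0503 0.1684] xang 1.5945 q [ 0.01  0.19  1.98  0.    0.98 -0.01] F [-1.8  5.2  4.9] gap 0.0039
travel cm [1.14 5.4  0.54] rot [ 0.    -0.001 -0.005]
scene0 ((348.4872131347656, 199.08209228515625), (18.291183471679688, 39.581146240234375)) (330, 188, 41, 22)
r ((349.71026611328125, 199.36837768554688), (17.99732208251953, 36.52641677856445)) (331, 190, 40, 20)
g ((350.3162841796875, 200.7273712158203), (18.565412521362305, 34.98976135253906)) (332, 191, 39, 20)
```

```bash
python3 -m inch '[{"rotation":[0,0,0],"travel":[0.1,0.4,0],"grip":0},{"rotation":[0,0,0],"travel":[0.25,1.2,0],"grip":0},{"rotation":[0,0,0],"travel":[0.4,2.1,0],"grip":0},{"rotation":[0,0,0],"travel":[0.6,3,0],"grip":0},{"rotation":[0,0,0],"travel":[0.8,3.9,0],"grip":0},{"rotation":[0,0,0],"travel":[0.95,4.7,0],"grip":0},{"rotation":[0,0,0],"travel":[1.1,5.4,0],"grip":0},{"rotation":[0,0,0],"travel":[1.1,5.7,0],"grip":0}]'; python3 -m inch '[{"rotation":[0,0,0],"travel":[0,0,0],"grip":0},{"rotation":[0,0,0],"travel":[0,0,0],"grip":0},{"rotation":[0,0,0],"travel":[0,0,0],"grip":0},{"rotation":[0,0,0],"travel":[0,0,0],"grip":0},{"rotation":[0,0,0],"travel":[0,0,0],"grip":0},{"rotation":[0,0,0],"travel":[0,0,0],"grip":0.15},{"rotation":[0,0,0],"travel":[0,0,0],"grip":0.3},{"rotation":[0,0,0],"travel":[0,0,0],"grip":0.6}]'; python3 go.py .45 0.06 .30 .032
```

```text
time: 10.7
tool_pos: [0.5589, 0.0606, 0.1683]
tcp_rot: [0.699, 0.715, -0.004, -0.002]
ft_force: [-11.2, -1.6, 13.7]
finger_gap: 0.0043
gripper_force: 28.9
time: 11.5
tool_pos: [0.5614, 0.0616, 0.1675]
tcp_rot: [0.699, 0.716, -0.0, 0.0]
ft_force: [-0.6, 0.3, 0.9]
finger_gap: 0.0387
gripper_force: 0.0
t 11.5 pos [0.5614 0.0616 0.1675] xang 1.5947 q [ 0.03  0.29  1.85 -0.    1.    0.01] F [-0.6  0.3  0.9] gap 0.0387
travel cm [  0.09 -11.14 -13.25] rot [1.000e-03 1.000e-03 1.563e+00]
```

```bash
python3 -m inch '[{"rotation":[0,0,0],"travel":[0,0,0],"grip":1},{"rotation":[0,0,0],"travel":[0,0,0],"grip":1},{"rotation":[0,0,0],"travel":[0,0,-4],"grip":1},{"rotation":[0,0,0],"travel":[0,0,-9],"grip":1},{"rotation":[0,0,0],"travel":[0,-1,-14],"grip":1},{"rotation":[0,0,0.14],"travel":[-4,-5,-15],"grip":1},{"rotation":[0,0,0.28],"travel":[-8,-8,-15],"grip":1},{"rotation":[0,0,0.42],"travel":[-12,-11,-15],"grip":1}]';python3 -m inch '[{"rotation":[0,0,0.14],"travel":[-4,-4,0],"grip":1},{"rotation":[0,0,0.28],"travel":[-8,-4,0],"grip":0.6},{"rotation":[0,0,0.42],"travel":[-12,-4,0],"grip":0.6},{"rotation":[0,0,0.56],"travel":[-12,-4,0],"grip":0.6},{"rotation":[0,0,0.7],"travel":[-12,-4,0],"grip":0.6},{"rotation":[0,0,0.84],"travel":[-12,-4,0],"grip":0.6},{"rotation":[0,0,0.98],"travel":[-12,-4,0],"grip":0.6},{"rotation":[0,0,1.12],"travel":[-12,-4,0],"grip":0.6}]'; python3 go.py .434 0.073 .20 .032; python3 - <<'E'
from h import *
a=[ctrl.get_image(n)[:,:,::-1].copy() for n in("top","scene")]
cv2.imwrite("pics/p_top.png",a[0]);cv2.imwrite("pics/p_scene.png",a[1])
x=cv2.resize(a[0][120:240,270:370],None,fx=4,fy=4,interpolation=cv2.INTER_CUBIC); y=cv2.resize(a[1][155:275,300:400],None,fx=4,fy=4,interpolation=cv2.INTER_CUBIC)
cv2.imwrite("pics/pp.png",np.hstack([x,y]))
E
```

```text
time: 12.3
tool_pos: [0.4581, -0.0551, 0.3192]
tcp_rot: [0.833, 0.553, 0.001, 0.001]
ft_force: [0.1, -1.3, -0.1]
finger_gap: 0.0855
gripper_force: 0.0
time: 13.1
tool_pos: [0.3754, -0.1497, 0.318]
tcp_rot: [1.0, 0.024, 0.0, 0.0]
ft_force: [0.5, 0.7, -0.6]
finger_gap: 0.051
gripper_force: 0.0
t 13.1 pos [ 0.3754 -0.1497  0.318 ] xang 0.0488 q [-0.49 -0.2   2.04 -0.    1.31  1.03] F [ 0.5  0.7 -0.6] gap 0.051
travel cm [  6.94 -21.97  11.8 ] rot [ 0.    -0.     0.017]
```

View pics/pp.png

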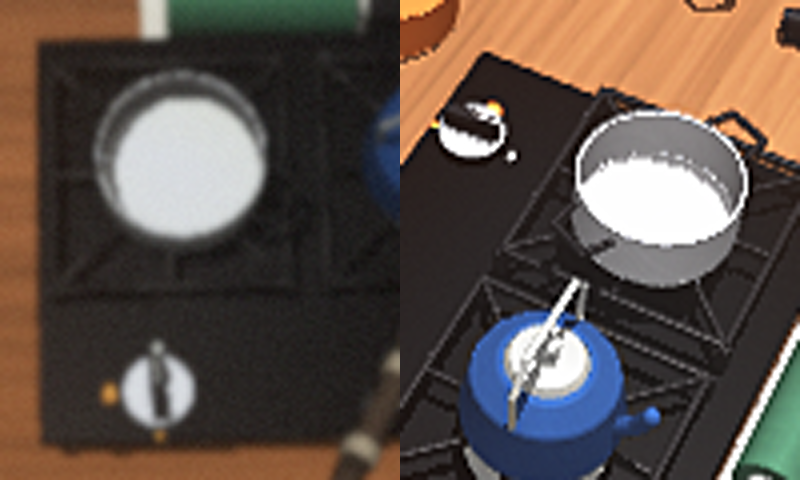

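The pan now sits over the burner. Its rim centre is at about (314.9,158) in the top view and (365,199) in the scene view. The left knob still points to off.

```bash
python3 - <<'E'
from fit import *
np.set_printoptions(precision=4,suppress=True)
c,s_=np.cos(p[2]),np.sin(p[2])
def hob(X): d=X[:2]-p[:2]; return np.array([c*d[0]+s_*d[1],-s_*d[0]+c*d[1]])
for l,n,u,v,z in [("pan","top",314.9,158.5,.17),("pan","scene",365,199,.17),("FL","scene",300+205/4-.4,155+90/4-.4,.11),("FR","scene",300+105/4-.4,155+248/4-.4,.11),("BR","scene",300+325/4-.4,155+350/4-.4,.11),
 ("rimL","top",270+95/4-.4,120+155/4-.4,.17),("rimR","top",270+267/4-.4,120+155/4-.4,.17),("rimB","top",270+180/4-.4,120+70/4-.4,.17)]:
    X=pt(n,u,v,z); print(l,n,X,hob(X))
# rim outline in scene: project predicted circle extents for centre at burner
for ctr in ([.05,.125],):
    t=np.linspace(0,2*np.pi,73); L2=np.c_[ctr[0]+.075*np.cos(t),ctr[1]+.075*np.sin(t),0*t+.17]
    for n in C:
        q=np.array([proj(n,x) for x in W(p,L2)])-p[3+2*list(C).index(n):][:2]; print(n,"ideal rim bbox",q.min(0),q.max(0))
E
```

```text
pan top [0.6315 0.0547 0.17  ] [0.0466 0.1152]
pan scene [0.6319 0.0525 0.17  ] [0.0469 0.113 ]
FL scene [0.5229 0.1675 0.11  ] [-0.0583  0.2314]
FR scene [ 0.5326 -0.0438  0.11  ] [-0.0555  0.02  ]
BR scene [ 0.7448 -0.042   0.11  ] [0.1567 0.015 ]
rimL top [0.6314 0.1311 0.17  ] [0.0489 0.1916]
rimR top [ 0.6328 -0.0213  0.17  ] [0.0454 0.0392]
rimB top [0.7116 0.0568 0.17  ] [0.1267 0.1148]
top ideal rim bbox [290.8831 137.3616] [333.286  178.1045]
scene ideal rim bbox [345.6922 180.7796] [388.7219 214.1683]
```

```bash
python3 go.py .632 .0535 .32 -.22;  python3 -m inch '[{"rotation":[0,0,0.1],"travel":[4,-3,0],"grip":0},{"rotation":[0,0,0.2],"travel":[8,-6,0],"grip":0},{"rotation":[0,0,0.27],"travel":[12,-9,0],"grip":0},{"rotation":[0,0,0.27],"travel":[16,-12.2,0],"grip":0},{"rotation":[0,0,0.27],"travel":[20,-15.2,0],"grip":0},{"rotation":[0,0,0.27],"travel":[24.6,-19,0],"grip":0},{"rotation":[0,0,0.27],"travel":[24.6,-19,0],"grip":0},{"rotation":[0,0,0.27],"travel":[24.6,-19,0],"grip":0}]'; python3 go.py .632 .0535 .165 -.22; 
```

```text
t 13.2 pos [ 0.3755 -0.1497  0.318 ] xang 0.055 q [-0.49 -0.2   2.04 -0.    1.31  1.03] F [-0.5  0.8  0.1] gap 0.0514
travel cm [ 26.73 -18.87  -0.2 ] rot [ 0.    -0.     0.275]
time: 14.0
tool_pos: [0.6114, 0.0549, 0.3171]
tcp_rot: [0.994, -0.105, -0.001, 0.0]
ft_force: [-0.2, -0.7, -0.1]
finger_gap: 0.0002
gripper_force: 0.0
t 14.0 pos [0.6114 0.0549 0.3171] xang -0.2104 q [ 0.02  0.24  1.59 -0.    1.31  1.8 ] F [-0.2 -0.7 -0.1] gap 0.0002
travel cm [ 2.07 -0.3  15.21] rot [0.001 0.001 0.01 ]
```

```bash
python3 -m inch '[{"rotation":[0,0,0],"travel":[2,-0.3,2],"grip":0},{"rotation":[0,0,0],"travel":[2,-0.3,6],"grip":0},{"rotation":[0,0,0],"travel":[2,-0.3,10],"grip":0},{"rotation":[0,0,0],"travel":[2,-0.3,13.5],"grip":0},{"rotation":[0,0,0],"travel":[2,-0.3,15.2],"grip":0},{"rotation":[0,0,0],"travel":[2,-2.3,15.2],"grip":0},{"rotation":[0,0,0],"travel":[2,-4.3,15.2],"grip":0},{"rotation":[0,0,0],"travel":[2,-4.3,15.2],"grip":0}]'; python3 go.py .632 .0535 .165 -.22; python3 -m inch '[{"rotation":[0,0,0],"travel":[0,-0.2,0],"grip":0},{"rotation":[0,0,0],"travel":[0,-0.4,0],"grip":0},{"rotation":[0,0,0],"travel":[0,-0.6,0],"grip":0},{"rotation":[0,0,0],"travel":[0,-0.8,0],"grip":0},{"rotation":[0,0,0],"travel":[0,-1,0],"grip":0},{"rotation":[0,0,0],"travel":[0,-1,0],"grip":0},{"rotation":[0,0,0],"travel":[0,-1,0],"grip":0},{"rotation":[0,0,0],"travel":[0,-1,0],"grip":0}]'
```

```text
time: 14.8
tool_pos: [0.6387, 0.0914, 0.1663]
tcp_rot: [0.994, -0.106, -0.0, -0.0]
ft_force: [0.4, 0.2, 0.1]
finger_gap: 0.0001
gripper_force: 0.0
t 14.8 pos [0.6387 0.0914 0.1663] xang -0.2133 q [0.07 0.43 1.65 0.   1.06 1.86] F [0.4 0.2 0.1] gap 0.0001
travel cm [0.15 3.85 0.13] rot [-0.     0.     0.007]
time: 15.6
tool_pos: [0.6415, 0.1011, 0.1659]
tcp_rot: [0.994, -0.107, -0.0, 0.0]
ft_force: [-0.6, 0.3, -0.2]
finger_gap: 0.0001
gripper_force: 0.0
```

```bash
python3 -m inch '[{"rotation":[0,0,0],"travel":[0,-0.2,0],"grip":0},{"rotation":[0,0,0],"travel":[0,-0.3,0],"grip":0},{"rotation":[0,0,0],"travel":[0,-0.4,0],"grip":0},{"rotation":[0,0,0],"travel":[0,-0.5,0],"grip":0},{"rotation":[0,0,0],"travel":[0,-0.6,0],"grip":0},{"rotation":[0,0,0],"travel":[0,-0.6,0],"grip":0},{"rotation":[0,0,0],"travel":[0,-0.6,0],"grip":0},{"rotation":[0,0,0],"travel":[0,-0.6,0],"grip":0}]';  python3 -m inch '[{"rotation":[0,0,0],"travel":[0,-0.2,0],"grip":0},{"rotation":[0,0,0],"travel":[0,-0.3,0],"grip":0},{"rotation":[0,0,0],"travel":[0,-0.4,0],"grip":0},{"rotation":[0,0,0],"travel":[0,-0.4,0],"grip":0},{"rotation":[0,0,0],"travel":[0,-0.4,0],"grip":0},{"rotation":[0,0,0],"travel":[0,-0.4,0],"grip":0},{"rotation":[0,0,0],"travel":[0,-0.4,0],"grip":0},{"rotation":[0,0,0],"travel":[0,-0.4,0],"grip":0}]'
```

```text
time: 16.4
tool_pos: [0.6429, 0.1069, 0.166]
tcp_rot: [0.994, -0.107, -0.0, 0.0]
ft_force: [-0.9, -0.9, 0.1]
finger_gap: 0.0003
gripper_force: 0.0
time: 17.2
tool_pos: [0.6437, 0.1108, 0.166]
tcp_rot: [0.994, -0.107, -0.0, -0.0]
ft_force: [-0.6, 0.1, -0.2]
finger_gap: -0.0001
gripper_force: 0.0
```

```bash
python3 -m inch '[{"rotation":[0,0,0],"travel":[0,-0.1,0],"grip":0},{"rotation":[0,0,0],"travel":[0,-0.2,0],"grip":0},{"rotation":[0,0,0],"travel":[0,-0.3,0],"grip":0},{"rotation":[0,0,0],"travel":[0,-0.4,0],"grip":0},{"rotation":[0,0,0],"travel":[0,-0.4,0],"grip":0},{"rotation":[0,0,0],"travel":[0,-0.4,0],"grip":0},{"rotation":[0,0,0],"travel":[0,-0.4,0],"grip":0},{"rotation":[0,0,0],"travel":[0,-0.4,0],"grip":0}]';  python3 -m inch '[{"rotation":[0,0,0],"travel":[0,-0.1,0],"grip":0},{"rotation":[0,0,0],"travel":[0,-0.2,0],"grip":0},{"rotation":[0,0,0],"travel":[0,-0.3,0],"grip":0},{"rotation":[0,0,0],"travel":[0,-0.4,0],"grip":0},{"rotation":[0,0,0],"travel":[0,-0.4,0],"grip":0},{"rotation":[0,0,0],"travel":[0,-0.4,0],"grip":0},{"rotation":[0,0,0],"travel":[0,-0.4,0],"grip":0},{"rotation":[0,0,0],"travel":[0,-0.4,0],"grip":0}]'; python3 - <<'E'
from h import *
cv2.imwrite("pics/q.png",ctrl.get_image("scene")[:,:,::-1])
x=[cv2.resize(cv2.imread(f)[165:235,335:435],None,fx=4,fy=4,interpolation=cv2.INTER_CUBIC) for f in("pics/p_scene.png","pics/q.png")]
cv2.imwrite("pics/qq.png",np.hstack(x))
a,b=[cv2.cvtColor(cv2.imread(f),cv2.COLOR_BGR2GRAY).astype(np.float32) for f in("pics/p_scene.png","pics/q.png")]
# lower outer wall patch shift
w=(slice(208,232),slice(340,390)); print(cv2.phaseCorrelate(a[w],b[w]))
E
```

```text
time: 18.0
tool_pos: [0.6445, 0.1147, 0.166]
tcp_rot: [0.994, -0.107, -0.0, 0.0]
ft_force: [-0.7, -3.9, 0.6]
finger_gap: 0.0001
gripper_force: 1.7
time: 18.8
tool_pos: [0.6455, 0.119, 0.166]
tcp_rot: [0.994, -0.107, 0.0, -0.0]
ft_force: [-1.0, -1.3, 0.2]
finger_gap: -0.0001
gripper_force: 0.9
((0.7795708495545206, -0.6788138934881722), 0.8345096794764201)
```

View pics/qq.png

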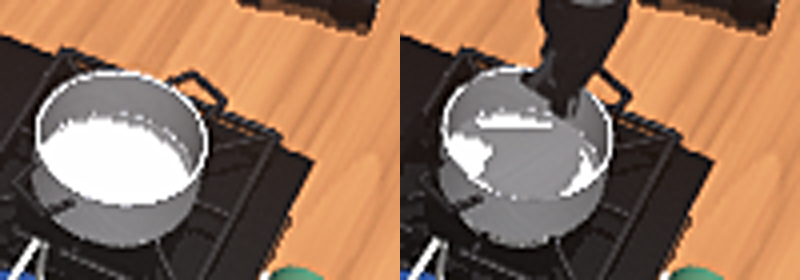

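In the right half of the picture the rim has moved about 5 px of crop to the right and 3 px up. That is about 4 mm to the left in the hob frame, so pushing from inside works. Another 7 mm is needed.

```bash
python3 -m inch '[{"rotation":[0,0,0],"travel":[0,-0.15,0],"grip":0},{"rotation":[0,0,0],"travel":[0,-0.3,0],"grip":0},{"rotation":[0,0,0],"travel":[0,-0.45,0],"grip":0},{"rotation":[0,0,0],"travel":[0,-0.6,0],"grip":0},{"rotation":[0,0,0],"travel":[0,-0.7,0],"grip":0},{"rotation":[0,0,0],"travel":[0,-0.7,0],"grip":0},{"rotation":[0,0,0],"travel":[0,-0.7,0],"grip":0},{"rotation":[0,0,0],"travel":[0,-0.7,0],"grip":0}]';  python3 -m inch '[{"rotation":[0,0,0],"travel":[0,2,0],"grip":0},{"rotation":[0,0,0],"travel":[0,4,0],"grip":0},{"rotation":[0,0,0],"travel":[0,5,-2],"grip":0},{"rotation":[0,0,0],"travel":[0,5,-5],"grip":0},{"rotation":[0,0,0],"travel":[0,5,-10],"grip":0},{"rotation":[0,0,0],"travel":[0,5,-15],"grip":0},{"rotation":[0,0,0],"travel":[-4,8,-15],"grip":0},{"rotation":[0,0,0],"travel":[-8,10,-15],"grip":0}]'; python3 go.py .375 -.15 .318 .032
```

```text
time: 19.65
tool_pos: [0.647, 0.1258, 0.166]
tcp_rot: [0.994, -0.107, 0.0, -0.0]
ft_force: [0.2, -2.6, -0.0]
finger_gap: -0.0001
gripper_force: 1.0
time: 20.45
tool_pos: [0.5483, 0.0427, 0.3192]
tcp_rot: [0.994, -0.108, 0.003, -0.0]
ft_force: [-1.1, -0.6, -1.2]
finger_gap: 0.0001
gripper_force: 0.0
t 20.45 pos [0.5483 0.0427 0.3192] xang -0.2166 q [-0.    0.1   1.74 -0.    1.29  1.79] F [-1.1 -0.6 -1.2] gap 0.0001
travel cm [-1.278e+01  2.255e+01  1.000e-02] rot [-0.    -0.007 -0.249]
```

```bash
python3 -m inch '[{"rotation":[0,0,-0.1],"travel":[-2.5,4.2,0],"grip":0},{"rotation":[0,0,-0.2],"travel":[-5,8.4,0],"grip":0},{"rotation":[0,0,-0.25],"travel":[-7.5,12.6,0],"grip":0.3},{"rotation":[0,0,-0.25],"travel":[-10,17,0],"grip":0.6},{"rotation":[0,0,-0.25],"travel":[-12.8,21,0],"grip":0.6},{"rotation":[0,0,-0.25],"travel":[-12.8,22.5,0],"grip":0.6},{"rotation":[0,0,-0.25],"travel":[-12.8,22.5,0],"grip":0.6},{"rotation":[0,0,-0.25],"travel":[-12.8,22.5,0],"grip":0.6}]'; python3 - <<'E'
from fit import *
np.set_printoptions(precision=4,suppress=True)
c,s_=np.cos(p[2]),np.sin(p[2])
def hob(X): d=X[:2]-p[:2]; return np.array([c*d[0]+s_*d[1],-s_*d[0]+c*d[1]])
for n,b in(("top",(285,345,125,195)),("scene",(335,400,165,230))):
    cv2.imwrite(f"pics/f_{n}.png",ctrl.get_image(n)[:,:,::-1])
    for k,t in(("p",150),("f",150)):
        im=cv2.cvtColor(cv2.imread(f"pics/{k}_{n}.png"),cv2.COLOR_BGR2HSV)
        m=((im[...,1]<60)&(im[...,2]>t)).astype(np.uint8)*255
        q=np.zeros_like(m); q[b[2]:b[3],b[0]:b[1]]=m[b[2]:b[3],b[0]:b[1]]
        cs,_=cv2.findContours(q,cv2.RETR_EXTERNAL,cv2.CHAIN_APPROX_NONE); cc=max(cs,key=cv2.contourArea); print(n,k,cv2.boundingRect(cc),cv2.contourArea(cc))
    a,d=[cv2.cvtColor(cv2.imread(f"pics/{k}_{n}.png"),cv2.COLOR_BGR2GRAY).astype(np.float32)[b[2]:b[3],b[0]:b[1]] for k in "pf"]
    (dx,dy),r=cv2.phaseCorrelate(a,d,cv2.createHanningWindow(a.shape[::-1],cv2.CV_32F)); print(n,dx,dy,r)
    u,v={"top":(314.9,158.5),"scene":(365,199)}[n]; X=pt(n,u+dx,v+dy,.17); print(X,hob(X))
E
```

```text
time: 21.25
tool_pos: [0.374, -0.148, 0.3162]
tcp_rot: [1.0, 0.016, 0.001, -0.0]
ft_force: [0.4, -0.2, 0.9]
finger_gap: 0.0514
gripper_force: 0.0
top p (299, 145, 37, 34) 943.5
top f (295, 143, 37, 35) 944.0
top -3.7990257593956187 -1.50332658003083 0.8781171085657897
[0.6369 0.0683 0.17  ] [0.0524 0.1286]
scene p (344, 183, 43, 34) 1087.0
scene f (347, 181, 43, 33) 580.5
scene 2.6813953031271964 -2.2012518913671713 0.8046785103686062
[0.6356 0.0662 0.17  ] [0.051  0.1265]
```

The pan is now centred within about 3 mm in both views. Next is the knob.

```bash
python3 go.py .4343 .0732 .16 .032; python3 -m inch '[{"rotation":[0,0,0],"travel":[1,-3.5,0],"grip":0.6},{"rotation":[0,0,0],"travel":[2.2,-8,0],"grip":0.6},{"rotation":[0,0,0],"travel":[3.4,-12.5,0],"grip":0.6},{"rotation":[0,0,0],"travel":[4.6,-17,0],"grip":0.6},{"rotation":[0,0,0],"travel":[5.5,-21,0],"grip":0.6},{"rotation":[0,0,0],"travel":[5.5,-22.3,3],"grip":0.6},{"rotation":[0,0,0],"travel":[5.5,-22.3,7],"grip":0.6},{"rotation":[0,0,0],"travel":[5.5,-22.3,11],"grip":0.6}]'; python3 go.py .4343 .0732 .118 .032
```

```text
t 21.35 pos [ 0.3746 -0.1472  0.3161] xang 0.0351 q [-0.48 -0.2   2.04  0.    1.3   1.05] F [0.7 0.4 0.1] gap 0.0514
travel cm [  6.74 -21.81  15.62] rot [-0.    -0.     0.003]
time: 22.15
tool_pos: [0.4221, 0.0795, 0.2053]
tcp_rot: [1.0, 0.02, 0.001, -0.0]
ft_force: [-0.1, -0.4, -0.3]
finger_gap: 0.0512
gripper_force: 0.0
t 22.15 pos [0.4221 0.0795 0.2053] xang 0.0395 q [ 0.08 -0.02  2.12  0.    1.04  1.62] F [-0.1 -0.4 -0.3] gap 0.0512
travel cm [1.17 0.68 8.74] rot [-0.    -0.002  0.008]
```

```bash
python3 -m inch '[{"rotation":[0,0,0],"travel":[1.2,0.7,0],"grip":0.6},{"rotation":[0,0,0],"travel":[1.2,0.7,3],"grip":0.5},{"rotation":[0,0,0],"travel":[1.2,0.7,6],"grip":0.4},{"rotation":[0,0,0],"travel":[1.2,0.7,8],"grip":0.4},{"rotation":[0,0,0],"travel":[1.2,0.7,8.5],"grip":0.4},{"rotation":[0,0,0],"travel":[1.2,0.7,8.5],"grip":0.4},{"rotation":[0,0,0],"travel":[1.2,0.7,8.5],"grip":0.4},{"rotation":[0,0,0],"travel":[1.2,0.7,8.5],"grip":0.4}]' 20; python3 go.py .4343 .0732 .118 .032;  python3 -m inch '[{"rotation":[0,0,0],"travel":[0,0,0],"grip":0.3},{"rotation":[0,0,0],"travel":[0,0,0],"grip":0.25},{"rotation":[0,0,0],"travel":[0,0,0],"grip":0.2},{"rotation":[0,0,0],"travel":[0,0,0],"grip":0},{"rotation":[0,0,0],"travel":[0,0,0],"grip":0},{"rotation":[0,0,0],"travel":[0,0,0],"grip":0},{"rotation":[0,0,0],"travel":[0,0,0],"grip":0},{"rotation":[0,0,0],"travel":[0,0,0],"grip":0}]';python3 go.py .4343 .0732 .118 .032
```

```text
time: 22.95
tool_pos: [0.4356, 0.0707, 0.1228]
tcp_rot: [1.0, 0.017, 0.002, -0.0]
ft_force: [-0.2, 0.1, -0.2]
finger_gap: 0.0345
gripper_force: 0.0
t 22.95 pos [0.4356 0.0707 0.1228] xang 0.0349 q [0.06 0.14 2.15 0.   0.85 1.6 ] F [-0.2  0.1 -0.2] gap 0.0345
travel cm [-0.12 -0.25  0.48] rot [-0.    -0.004  0.003]
time: 23.75
tool_pos: [0.4351, 0.0742, 0.1223]
tcp_rot: [1.0, 0.016, 0.002, -0.004]
ft_force: [-0.7, 13.1, 3.5]
finger_gap: 0.0132
gripper_force: 25.1
t 23.75 pos [0.4351 0.0742 0.1223] xang 0.0316 q [0.07 0.14 2.15 0.01 0.85 1.6 ] F [-0.7 13.1  3.5] gap 0.0132
travel cm [-0.08  0.1   0.43] rot [-0.007 -0.003 -0.   ]
```

```bash
python3 -m inch '[{"rotation":[0,0,0],"travel":[0,-0.2,0],"grip":0},{"rotation":[0,0,0],"travel":[0,-0.4,0.2],"grip":0},{"rotation":[0,0,0],"travel":[0,-0.4,0.5],"grip":0},{"rotation":[0,0,0],"travel":[0,-0.4,0.8],"grip":0},{"rotation":[0,0,0],"travel":[0,-0.4,1.1],"grip":0},{"rotation":[0,0,0],"travel":[0,-0.4,1.3],"grip":0},{"rotation":[0,0,0],"travel":[0,-0.4,1.3],"grip":0},{"rotation":[0,0,0],"travel":[0,-0.4,1.3],"grip":0}]';python3 go.py .4343 .0732 .105 .032
```

```text
time: 24.55
tool_pos: [0.4363, 0.0752, 0.1134]
tcp_rot: [1.0, 0.017, 0.002, -0.001]
ft_force: [-9.4, 1.1, 36.6]
finger_gap: 0.0128
gripper_force: 30.2
t 24.55 pos [0.4363 0.0752 0.1134] xang 0.0344 q [0.07 0.16 2.15 0.   0.83 1.61] F [-9.4  1.1 36.6] gap 0.0128
travel cm [-0.21  0.2   0.83] rot [-0.001 -0.003  0.002]
```

```bash
python3 -m inch '[{"rotation":[0,0,0],"travel":[-0.1,0.05,-0.2],"grip":0},{"rotation":[0,0,-0.1],"travel":[-0.1,0.05,-0.2],"grip":0},{"rotation":[0,0,-0.22],"travel":[-0.1,0.05,-0.2],"grip":0},{"rotation":[0,0,-0.34],"travel":[-0.1,0.05,-0.2],"grip":0},{"rotation":[0,0,-0.46],"travel":[-0.1,0.05,-0.2],"grip":0},{"rotation":[0,0,-0.58],"travel":[-0.1,0.05,-0.2],"grip":0},{"rotation":[0,0,-0.7],"travel":[-0.1,0.05,-0.2],"grip":0},{"rotation":[0,0,-0.82],"travel":[-0.1,0.05,-0.2],"grip":0}]' 40;python3 go.py .4343 .0732 .105 1.605
```

```text
time: 25.35
tool_pos: [0.435, 0.077, 0.1136]
tcp_rot: [0.91, 0.415, 0.003, -0.002]
ft_force: [-6.2, 11.1, 23.1]
finger_gap: 0.013
gripper_force: 41.5
t 25.35 pos [0.435  0.077  0.1136] xang 0.8556 q [0.07 0.15 2.16 0.01 0.83 0.78] F [-6.2 11.1 23.1] gap 0.013
travel cm [-0.34  0.2   0.86] rot [ 0.001 -0.008 -0.749]
```

```bash
python3 -m inch '[{"rotation":[0,0,-0.12],"travel":[0.1,-0.1,0],"grip":0},{"rotation":[0,0,-0.24],"travel":[0.15,-0.13,0],"grip":0},{"rotation":[0,0,-0.36],"travel":[0.15,-0.13,0],"grip":0},{"rotation":[0,0,-0.48],"travel":[0.15,-0.13,0],"grip":0},{"rotation":[0,0,-0.6],"travel":[0.15,-0.13,0],"grip":0},{"rotation":[0,0,-0.7],"travel":[0.15,-0.13,0],"grip":0},{"rotation":[0,0,-0.76],"travel":[0.15,-0.13,0],"grip":0},{"rotation":[0,0,-0.76],"travel":[0.15,-0.13,0],"grip":0}]';python3 go.py .4343 .0732 .105 1.605; python3 -c "
from station import ctrl
print(ctrl.sense()['moment'])"
```

```text
time: 26.15
tool_pos: [0.4331, 0.078, 0.1136]
tcp_rot: [0.692, 0.722, 0.001, -0.002]
ft_force: [-10.1, 7.2, 28.2]
finger_gap: 0.013
gripper_force: 42.2
t 26.15 pos [0.4331 0.078  0.1136] xang 1.6134 q [0.08 0.15 2.16 0.01 0.83 0.03] F [-10.1   7.2  28.2] gap 0.013
travel cm [-0.49  0.1   0.85] rot [-0.001 -0.004  0.008]
[1.5109722  1.70563112 0.07302721]
```

```bash
python3 -m inch '[{"rotation":[0,0,0],"travel":[0,0,0],"grip":0},{"rotation":[0,0,0],"travel":[0,0,0],"grip":0},{"rotation":[0,0,0],"travel":[0,0,0],"grip":0},{"rotation":[0,0,0],"travel":[0,0,0],"grip":0},{"rotation":[0,0,0],"travel":[0,0,0],"grip":0},{"rotation":[0,0,0],"travel":[0,0,0],"grip":0},{"rotation":[0,0,0],"travel":[0,0,0],"grip":0},{"rotation":[0,0,0],"travel":[0,0,0],"grip":0}]'
python3 -m inch '[{"rotation":[0,0,0],"travel":[0,0,0],"grip":0},{"rotation":[0,0,0],"travel":[0,0,0],"grip":0},{"rotation":[0,0,0],"travel":[0,0,0],"grip":0},{"rotation":[0,0,0],"travel":[0,0,0],"grip":0},{"rotation":[0,0,0],"travel":[0,0,0],"grip":0},{"rotation":[0,0,0],"travel":[0,0,0],"grip":0},{"rotation":[0,0,0],"travel":[0,0,0],"grip":0},{"rotation":[0,0,0],"travel":[0,0,0],"grip":0}]'
python3 -m inch '[{"rotation":[0,0,0],"travel":[0,0,0],"grip":0},{"rotation":[0,0,0],"travel":[0,0,0],"grip":0},{"rotation":[0,0,0],"travel":[0,0,0],"grip":0},{"rotation":[0,0,0],"travel":[0,0,0],"grip":0},{"rotation":[0,0,0],"travel":[0,0,0],"grip":0},{"rotation":[0,0,0],"travel":[0,0,0],"grip":0},{"rotation":[0,0,0],"travel":[0,0,0],"grip":0},{"rotation":[0,0,0],"travel":[0,0,0],"grip":0}]'
python3 -m inch '[{"rotation":[0,0,0],"travel":[0,0,0],"grip":0},{"rotation":[0,0,0],"travel":[0,0,0],"grip":0},{"rotation":[0,0,0],"travel":[0,0,0],"grip":0},{"rotation":[0,0,0],"travel":[0,0,0],"grip":0},{"rotation":[0,0,0],"travel":[0,0,0],"grip":0},{"rotation":[0,0,0],"travel":[0,0,0],"grip":0},{"rotation":[0,0,0],"travel":[0,0,0],"grip":0},{"rotation":[0,0,0],"travel":[0,0,0],"grip":0}]'
python3 -m inch '[{"rotation":[0,0,0],"travel":[0,0,0],"grip":0},{"rotation":[0,0,0],"travel":[0,0,0],"grip":0},{"rotation":[0,0,0],"travel":[0,0,0],"grip":0},{"rotation":[0,0,0],"travel":[0,0,0],"grip":0},{"rotation":[0,0,0],"travel":[0,0,0],"grip":0},{"rotation":[0,0,0],"travel":[0,0,0],"grip":0},{"rotation":[0,0,0],"travel":[0,0,0],"grip":0},{"rotation":[0,0,0],"travel":[0,0,0],"grip":0}]'; python3 go.py .4343 .0732 .105 1.605
```

```text
time: 26.95
tool_pos: [0.433, 0.078, 0.1135]
tcp_rot: [0.692, 0.722, 0.001, -0.002]
ft_force: [-9.3, 7.3, 28.5]
finger_gap: 0.0129
gripper_force: 42.2
time: 27.75
tool_pos: [0.4331, 0.078, 0.1136]
tcp_rot: [0.692, 0.722, 0.001, -0.002]
ft_force: [-8.4, 7.9, 28.1]
finger_gap: 0.0127
gripper_force: 42.2
time: 28.55
tool_pos: [0.4331, 0.078, 0.1135]
tcp_rot: [0.692, 0.722, 0.001, -0.002]
ft_force: [-8.9, 7.3, 28.4]
finger_gap: 0.0128
gripper_force: 42.2
time: 29.35
tool_pos: [0.4331, 0.078, 0.1136]
tcp_rot: [0.692, 0.722, 0.001, -0.002]
ft_force: [-9.1, 6.6, 28.6]
finger_gap: 0.0127
gripper_force: 42.2
time: 30.15
tool_pos: [0.433, 0.078, 0.1135]
tcp_rot: [0.692, 0.722, 0.001, -0.002]
ft_force: [-7.9, 7.6, 28.4]
finger_gap: 0.0128
gripper_force: 42.2
t 30.15 pos [0.433  0.078  0.1135] xang 1.6125 q [0.08 0.15 2.16 0.01 0.83 0.03] F [-7.9  7.6 28.4] gap 0.0128
travel cm [-0.49  0.11  0.85] rot [-0.001 -0.004  0.008]
```

```bash
python3 -m inch '[{"rotation":[0,0,0],"travel":[0.1,-0.1,-0.2],"grip":0},{"rotation":[0,0,0],"travel":[0.2,-0.2,-0.5],"grip":0},{"rotation":[0,0,0],"travel":[0.2,-0.2,-0.8],"grip":0},{"rotation":[0,0,0],"travel":[0.2,-0.2,-1.1],"grip":0},{"rotation":[0,0,0],"travel":[0.2,-0.2,-1.1],"grip":0},{"rotation":[0,0,0],"travel":[0.2,-0.2,-1.1],"grip":0},{"rotation":[0,0,0],"travel":[0.2,-0.2,-1.1],"grip":0},{"rotation":[0,0,0],"travel":[0.2,-0.2,-1.1],"grip":0}]'; python3 go.py .4343 .0732 .12 1.605
```

```text
time: 30.95
tool_pos: [0.4324, 0.0782, 0.1218]
tcp_rot: [0.692, 0.722, 0.002, 0.001]
ft_force: [3.7, 2.5, 3.2]
finger_gap: 0.0128
gripper_force: 42.0
t 30.95 pos [0.4324 0.0782 0.1218] xang 1.6144 q [0.08 0.13 2.16 0.   0.85 0.04] F [3.7 2.5 3.2] gap 0.0128
travel cm [-0.51  0.16  0.18] rot [ 0.004 -0.001  0.009]
```

Force is nearly zero and the knob is out. I'll open the gripper, rise and retreat.

```bash
python3 -m inch '[{"rotation":[0,0,0],"travel":[0,0,0],"grip":0.2},{"rotation":[0,0,0],"travel":[0,0,0],"grip":0.3},{"rotation":[0,0,0],"travel":[0,0,0],"grip":0.4},{"rotation":[0,0,0],"travel":[0,0,0],"grip":0.5},{"rotation":[0,0,0],"travel":[0,0,0],"grip":0.5},{"rotation":[0,0,0],"travel":[0,0,-2],"grip":0.5},{"rotation":[0,0,0],"travel":[0,0,-5],"grip":0.5},{"rotation":[0,0,0],"travel":[0,0,-9],"grip":0.5}]'; python3 -m inch '[{"rotation":[0,0,0],"travel":[0,0,-4],"grip":0.5},{"rotation":[0,0,0],"travel":[0,0,-8],"grip":0.5},{"rotation":[0,0,0],"travel":[-4,-1,-10],"grip":0.5},{"rotation":[0,0,0],"travel":[-8.5,-2,-10],"grip":0.5},{"rotation":[0,0,0],"travel":[-13,-3,-10],"grip":0.5},{"rotation":[0,0,0],"travel":[-17.5,-4,-10],"grip":0.5},{"rotation":[0,0,0],"travel":[-21,-5,-10],"grip":0.5},{"rotation":[0,0,0],"travel":[-21,-5,-10],"grip":0.5}]'; python3 - <<'E'
from h import *
a=[ctrl.get_image(n)[:,:,::-1].copy() for n in("top","scene")]
x=cv2.resize(a[0][120:240,270:420],None,fx=2.65,fy=2.65,interpolation=cv2.INTER_CUBIC); y=cv2.resize(a[1][150:350,195:420],None,fx=1.75,fy=1.75,interpolation=cv2.INTER_CUBIC)
h=max(x.shape[0],y.shape[0]); o=np.zeros((h,x.shape[1]+y.shape[1],3),np.uint8); o[:x.shape[0],:x.shape[1]]=x; o[:y.shape[0],x.shape[1]:]=y; print(o.shape)
cv2.imwrite("pics/end.png",o)
E
```

```text
time: 31.75
tool_pos: [0.4283, 0.0777, 0.21]
tcp_rot: [0.691, 0.722, -0.002, -0.002]
ft_force: [0.6, -0.5, -0.1]
finger_gap: 0.0429
gripper_force: 0.0
time: 32.55
tool_pos: [0.3885, -0.1375, 0.3109]
tcp_rot: [0.694, 0.72, -0.001, 0.0]
ft_force: [0.2, 0.6, 0.3]
finger_gap: 0.0425
gripper_force: 0.0
(350, 792, 3)
```

View pics/end.png

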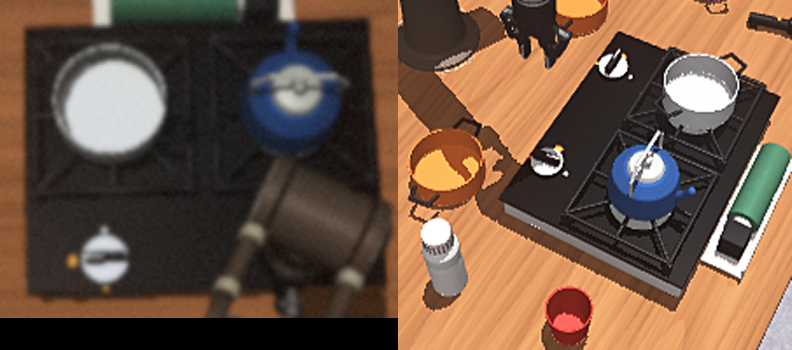

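The final picture shows the left knob bar lying crosswise at (108,257), at the large-flame mark. The pan is centred over its burner, the bottle stands upright on the table at (445,258), and the right knob, kettle and cup are undisturbed.

```bash
python3 -c "
from station import ctrl
print(ctrl.job_done())"
```

```text
the job is handed in; nothing more can be done
None
```

The job is handed in at about 33 s: bottle upright on the table, pan slid to within about 3 mm of its burner's centre, left knob held in at the large flame for about 4 s and let out, right burner still off; no flame shows in the pictures, so I could not see that it took.

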